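# Scan the job label of the casting on the stand

### The arm

A 7-joint arm with a two-finger parallel gripper is mounted at the origin on a cart in front of the work surface, level with it; the furniture and walls round the work are solid. World frame = base frame: x ahead of the robot, y to its left, z up, the work surface at z = 0. Lengths are in m, angles in rad, forces in N, time in s.
With the tool pointing down it reaches from about 0.425 to 0.95 m from the base axis. Payload 16.7 kg.
Tool frame: the origin (TCP) lies midway between the tips of the shut fingers; the grasp point (between the pads) lies 19 mm behind it; z points along the fingers, x is the direction in which the jaws open and shut, and the axes are right-handed (so a half turn about z gives the same grasp; the last joint's range is limited). The gripper opens to 94 mm and grips with 3 to 60 N. Pads are 16 mm wide; open, the fingers measure 119 mm over their backs; the gripper's body (75 mm by 177 mm) begins 78 mm behind the grasp point.
Start: joints at [0.991, 0.426, 0.074, 1.606, -0.034, 1.111, -0.067], TCP at [0.282, -0.613, 0.184] pointing down, gripper open.
Joint ranges: [-2.85, 2.85], [-0.5, 2.14], [-1.23, 1.37], [0.21, 2.46], [-1.02, 4.16], [0.16, 2.05], [-2.73, 2.73]. Speed limits (rad/s): [1.89, 1.89, 2.39, 2.39, 3.01, 3.01, 3.01].

### API

Orientations are given as [roll, pitch, yaw] about the fixed x, y, z axes, in that order (R = Rz(yaw) Ry(pitch) Rx(roll)).
In Python, from bench import ctrl, imaging gives the robot as it stands. The module is installed in compiled form; this text tells all that it offers.
- The arm moves only by the tool servo_tool, never from a script. Its argument "targets" is a list of rows, each a list of 6 numbers: the shift along the tool's x, y, z in mm, then the turn, a rotation vector about the tool's x, y, z in degrees. A call has 1 to 20 rows; each row shifts and turns the commanded pose from where the row before left it, along the tool's axes as they then stand; what a row does not reach is not made up. A row lasts 1/10 s, in which the tool goes at most 50 mm and 8.59 degrees, less where a joint would pass 70% of its speed; a pose out of reach is approached as far as the arm can. A call with a gripper value outside its range is refused whole. "gripper" is the gripper's target within -1 to 1 (shut at 1, half-way at 0, fully open at -1), set as the call begins (left out, the last holds). The fingers move at their own pace and stop on an object; "force" is the grip in N (left out, the last holds). Time passes only in rows, so rows that do not move let the fingers close. It gives the time, the measured TCP pose, the force and the opening at its end, in the units of the state.
- ctrl.get_obs(): the state, without advancing time (a new reading comes with each control period).
- imaging.camera(name): name is "scene" or "top" or "wrist"; returns the picture (384x512x3 uint8, red, green, blue); there is no depth.
- imaging.get_calibration(name): a dict with "camera_matrix" (3x3 intrinsics, pixels), "rvec" (rotation vector, rad) and "tvec" (3), from world to camera coordinates, as OpenCV has them. Camera axes: x right, y down, z forward; pixel columns grow to the right and rows downward; lengths in m; the calibration is good to about 2 mm. A picture is of the moment at which its call begins: read the wrist's pose just before it. get_calibration takes no time and is no camera call; for the wrist camera it gives the pose at the moment of the call.
- ctrl.job_done(): hands the job in, once; it reports no verdict.
Trained networks look in the newest picture that a camera, given by its name, has taken for a name from the list of things; names that differ only in an ending like _2 or _b are one class to them, and where a whole thing is asked for, a point or a joint stands for the part that bears it (a point fixed in the world has none). Each returns a list of dicts, best first, with "score" (0 to 1); they miss things now and then, are a little off and sometimes report something else, mostly with a low value. They report only what shows in the picture. A call takes as long as a camera call.
- imaging.boxes_of(name, camera): "pixel" ([column, row] in pixels, amid what is visible of it).
- imaging.silhouettes(name, camera): "pixels" (384x512 bool, what is visible of it) and "pixel" ([column, row] in pixels, amid what is visible of it).
The state is a dict: "time": time; "qpos": joint angles; "qvel": joint speeds; "joint_torque": joint torques, N m; "position": TCP position; "eef_rot": TCP orientation; "force": force on the tool from outside, world axes, zero at the start; "torque": the same for the moment, N m; "opening": opening from 0.0 (shut) to 1.0 (fully open).
Only numpy, scipy, OpenCV 4.12 (cv2) and the standard library are available. Lean on these libraries where they do the work, as an engineer would, in place of code of your own. Each camera call takes 0.05 s, during which the arm holds its last target.

### The job

Draw the yellow pistol scanner out of its holster and gently lay it on its side in the middle of the green mat, letting it go. Take it again by the handle so that your grip squeezes its red trigger fully, aim its window squarely at the middle of the bar-code label on the blue stand from about 8 cm away, and hold it steady there for two seconds without touching the stand. Then gently lay the scanner back on its side in the middle of the mat and let it go, leaving everything else where it was.

Things in the scene. Friction and masses are not known exactly. Their poses are not given: they have to be found in the camera images.
- scanner: yellow and black pistol scanner on its side, 0.17 to 0.30 kg. Origin on its underside (z 0), where beam line and handle centre line cross. x along the beam (out of the window), z up, handle to -y. mm: head x -25..55, y -22..22, z 0..36; its sides at x 20..40 are a good grip, 42 across y. Handle x -15..15, y -20..-131, z 3..33; yellow butt cap z 0..36. Beam at z 18
- scanner_window (a point): centre of the scanner's dark window, the front end of the head, on the beam line: 55 mm ahead of the scanner's origin, 18 mm above its underside; axes as the scanner's (beam along +x)
- scanner_middle (a point): middle of the scanner's outline as it lies (80 mm along x, 153 mm along y): (10, -55, 18) mm in its frame; this point belongs over the middle of the mat
- scanner_trigger (a point): middle of the front face of the unpressed red trigger: (21, -78, 18) mm in the scanner's frame, on the handle's +x side. It is 40 mm long (y -58 to -98) and 22 mm high and stands 6 mm out of the handle. Pinching the handle there along x (36 mm across free, 31 mm squeezed) presses it
- trigger (a joint): travel of the spring trigger in m: 0 free, 0.005 fully in (about 4 N there; a grip of 15 N or more holds it in). It springs out when let go
- holster: grey fixed sleeve over the scanner's handle and trigger, on a base plate 110x150x16 mm (x -55..55, y -50..100). Origin: underside of the base; sleeve 62x92 mm centred on it, 66 mm high over all. Open only at +y (y = 46 mm). Inside 50 wide (x), 44 high, 86 deep. The scanner lies in it on the base, its origin 95 mm along +y, head free, 28 mm from the mouth. Draw it 100 mm along +y before lifting
- mat: green mat with a white border line, 200 mm (x) x 260 mm (y) x 12 mm, fixed to the bench. Origin at the centre of its underside, so its surface is 12 mm higher
- stand: blue board on a foot, fixed; an aluminium casting is bolted to it, the label is above that. Do not touch it. Origin: at bench height; front is -x. Foot 190 mm wide (y), x -45 to +105 mm. The board leans back 20 degrees, is 180 mm wide, its top 150 mm above the bench; the casting stands 28 mm out of it, up to 95 mm above the bench
- label: white bar-code label, 60 mm wide, 34 mm high, on the stand. Origin at its middle, about 124 mm above the bench. x points squarely into the label (forward and 20 degrees down), y left along its width, z up along it. The scanner is squarely aimed when its axes equal these; its window belongs on the -x side, 50 to 120 mm away
- block_a: brown-black locating block with a steel jaw, about 25x60x28 mm, loose; a bystander, leave it alone. Origin at the centre of its underside
- block_b: brown-black locating block with a steel jaw, about 25x60x28 mm, loose; a bystander, leave it alone. Origin at the centre of its underside
- block_d: brown-black locating block with a steel jaw, about 25x60x28 mm, loose; a bystander, leave it alone. Origin at the centre of its underside

How it is judged:
On the way, in this order (a step that is already met when the one before it is completed fails the run):
1. the scanner is out of the holster, lying on its side in the middle of the mat, let go (angle between scanner's own z axis and vertical below 0.1 rad and horizontal distance between scanner_middle and mat below 0.05 m and contact force between scanner and mat above 0.5 N and contact force between the fingers and scanner below 0.05 N and linear speed of scanner below 0.02 m/s), for 0.2 s.
2. the scanner, trigger squeezed, is aimed at the middle of the label (beam within 12 mm of it), square within 15 degrees, window 5 to 12 cm away, and held still for a second (value of joint trigger above 0.0035 m and contact force between the fingers and scanner above 1 N and x of label in the frame of scanner_window between 0.05 and 0.12 m and y of label in the frame of scanner_window between -0.012 and 0.012 m and z of label in the frame of scanner_window between -0.012 and 0.012 m and x of scanner_window in the frame of label below -0.04 m and angle between the x axis of scanner and the x axis of label, either way round below 0.26 rad and linear speed of scanner below 0.02 m/s and angular speed of scanner below 0.15 rad/s), for 1 s.
At the end, for the whole second after the job is handed in: the scanner lies on its side on the mat (flat within 0.1 rad, its middle within 50 mm of the mat's middle), let go, at rest, the trigger sprung out (all of step 1 and value of joint trigger below 0.001 m and angular speed of scanner below 0.1 rad/s); the robot touches nothing.
It fails at once if the stand, its casting or the label is touched (over 3 N) (contact force between stand and anything else above 3 N).
It fails at once if the scanner is banged or pressed hard on the mat (over 40 N) (contact force between scanner and mat above 40 N).
It fails at once if the scanner is dropped from more than about 2 cm (contact force between the fingers and scanner below 0.05 N and linear speed of scanner above 0.6 m/s).
It fails at once if a bystander is moved by more than 2 cm (distance of any of block_a, block_b, block_d from where it was at the start of the episode above 0.02 m).
It also fails if it takes over 67 s, if anything falls off the work surface, if the arm or the gripper's body presses on something with over 40 N, if the wrist force passes 120 N, or if a joint passes its speed limit or range.

## Working session

There is one attempt and no reset: what is moved stays moved. The work goes in short steps, Python scripts to look and compute and a tool call to move; the robot and the scene stay as the last step left them, time stands still between calls to the robot, and variables do not carry over. Pictures are saved under pics/ and viewed, and the job is handed in when it is done.

Besides the shell and the picture viewer there is one more tool, called as name(argument=value, ...), one argument or row to a line, values as JSON. servo_tool: Moves the arm, as the interface text tells. Its arguments: {"type":"object","properties":{"targets":{"type":"array"},"gripper":{"type":"number"},"force":{"type":"number"}},"required":["targets"]}

```bash
mkdir -p pics; cat > h.py <<'E'
import numpy as np, cv2
from bench import ctrl, imaging
from scipy.spatial.transform import Rotation as R
def save(n,f):
    im=imaging.camera(n); cv2.imwrite('pics/'+f+'.png',im[:,:,::-1]); return im
def cal(n):
    c=imaging.get_calibration(n); K=np.array(c['camera_matrix'],float);Rm=cv2.Rodrigues(np.array(c['rvec'],float))[0];t=np.array(c['tvec'],float).ravel();return K,Rm,t
def ray(c,px,z):
    K,Rm,t=c
    d=Rm.T@np.linalg.inv(K)@np.array([px[0],px[1],1.]);o=-Rm.T@t
    return o+d*(z-o[2])/d[2]
def proj(c,P):
    K,Rm,t=c
    q=(Rm@np.atleast_2d(P).T).T+t; q=(K@q.T).T; return q[:,:2]/q[:,2:]
E
python3 - <<'E'
from h import *
o=ctrl.get_obs();print(o)
for n in ['scene','top','wrist']:
    save(n,n+'0')
    c=cal(n);print(n,c[0].tolist(),(-c[1].T@c[2]).round(3),c[1][2].round(3))
E
```

```text
{'time': 0.0, 'qpos': array([ 0.99048499,  0.42672371,  0.07384405,  1.60661358, -0.03411488,
        1.11082493, -0.0671232 ]), 'qvel': array([-5.72948909e-05,  1.55653434e-04, -8.78721893e-04,  8.20893331e-04,
       -4.29781505e-04,  7.05738349e-04, -1.35589934e-03]), 'joint_torque': array([-1.60904765e-04, -9.35811067e+01,  3.66672054e+00, -4.54197907e+01,
       -4.89854661e-02,  1.99496176e-02,  3.28829708e-05]), 'position': array([ 0.28166132, -0.6128954 ,  0.18287808]), 'eef_rot': array([ 3.14151253e+00,  1.30794249e-03, -1.14004050e+00]), 'force': array([0.06095025, 0.60072329, 0.54289791]), 'torque': array([-0.03475758, -0.04983839,  0.02441637]), 'opening': 1.003649116827993}
scene [[363.48693894273595, 0.0, 257.2380719174299], [0.0, 363.48693894273595, 187.47454565215858], [0.0, 0.0, 1.0]] [0.149 0.878 0.599] [ 0.43  -0.785 -0.446]
top [[464.35774355664023, 0.0, 262.3634190266417], [0.0, 464.35774355664023, 185.1430396322105], [0.0, 0.0, 1.0]] [0.389 0.025 1.231] [ 0.189  0.005 -0.982]
wrist [[336.6064092957006, 0.0, 258.75040499387603], [0.0, 336.6064092957006, 187.89011365135727], [0.0, 0.0, 1.0]] [ 0.341 -0.585  0.386] [-0.209 -0.094 -0.973]
```

View pics/scene0.png

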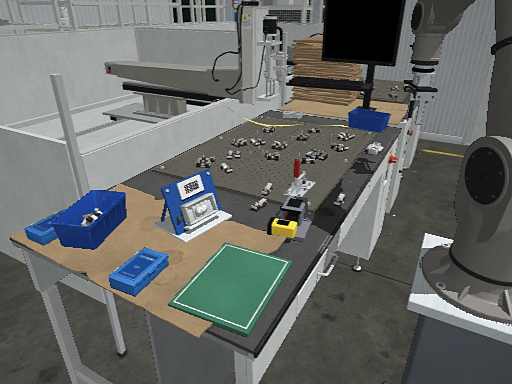

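View pics/top0.png

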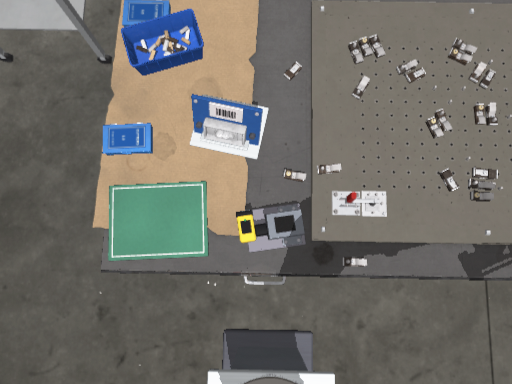

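View pics/wrist0.png

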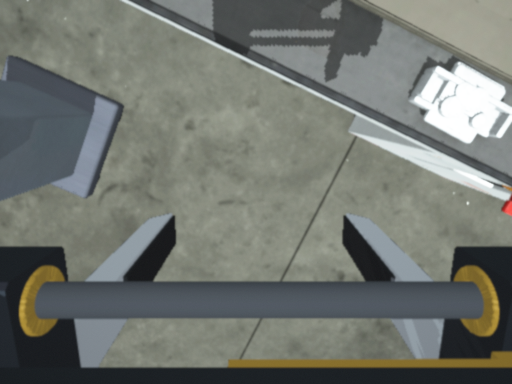

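```bash
python3 - <<'E'
from h import *
im=save('top','top1')
c=cal('top')
ov=im.copy()
for n,z in [('scanner',.052),('holster',.066),('mat',.012),('label',.124),('scanner_window',.034),('stand',.1),('block_a',.028)]:
    s=imaging.silhouettes(n,'top')
    for k in s[:4]:
        m=k['pixels'].astype(np.uint8)
        cs,_=cv2.findContours(m,0,1); 
        if not cs: continue
        cc=max(cs,key=cv2.contourArea); r=cv2.minAreaRect(cc.astype(np.float32)); b=cv2.boxPoints(r)
        print(n,round(k['score'],2),np.round(k['pixel'],1),m.sum(),ray(c,k['pixel'],z).round(3)[:2])
        if n not in('block_a','stand'):print('   ',[ray(c,p,z).round(3)[:2].tolist() for p in b])
        cv2.drawContours(ov,[cc],-1,(255,0,255),1)
big=cv2.resize(im[80:280,90:330],None,fx=3.3,fy=3,interpolation=cv2.INTER_CUBIC);cv2.imwrite('pics/topbig.png',big[:,:,::-1])
ov=cv2.resize(ov[80:280,90:330],None,fx=3.3,fy=3,interpolation=0);cv2.imwrite('pics/topov.png',ov[:,:,::-1])
im=save('scene','scene1');c=cal('scene')
for n in ['label','scanner','mat','holster']:
    for k in imaging.silhouettes(n,'scene')[:2]: print('scene',n,round(k['score'],2),np.round(k['pixel'],1),k['pixels'].sum())
E
```

```text
scanner 0.69 [249.9 230.4] 676 [0.498 0.06 ]
    [[0.546, 0.099], [0.558, 0.027], [0.475, 0.013], [0.463, 0.084]]
holster 0.68 [277.3 226.3] 1970 [ 0.508 -0.009]
    [[0.55, 0.075], [0.567, -0.07], [0.459, -0.08], [0.443, 0.062]]
mat 0.87 [159.8 222.1] 7456 [0.519 0.299]
    [[0.614, 0.453], [0.632, 0.182], [0.432, 0.165], [0.415, 0.427]]
label 0.66 [225.7 114.2] 195 [0.78  0.126]
    [[0.779, 0.159], [0.801, 0.155], [0.786, 0.095], [0.765, 0.1]]
scanner_window 0.72 [249.6 226.3] 636 [0.51  0.061]
    [[0.547, 0.1], [0.56, 0.029], [0.479, 0.015], [0.466, 0.085]]
stand 0.54 [155.6 220.3] 7391 [0.513 0.29 ]
block_a 0.79 [326.1 164. ] 184 [ 0.681 -0.137]
block_a 0.53 [294.  177.5] 204 [ 0.643 -0.052]
block_a 0.52 [355.1 265. ] 178 [ 0.418 -0.21 ]
scene label 0.55 [190.6 187.4] 177
scene scanner 0.81 [283.2 230.2] 572
scene mat 0.95 [234.8 288. ] 6730
scene holster 0.8 [299.9 213. ] 849
scene holster 0.71 [337.5 200. ] 90
```

View pics/topov.png

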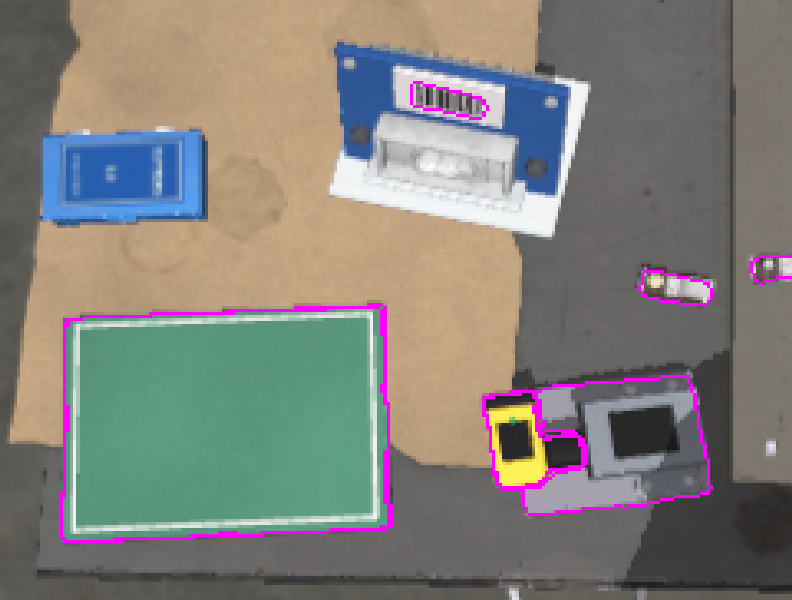

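View pics/topbig.png

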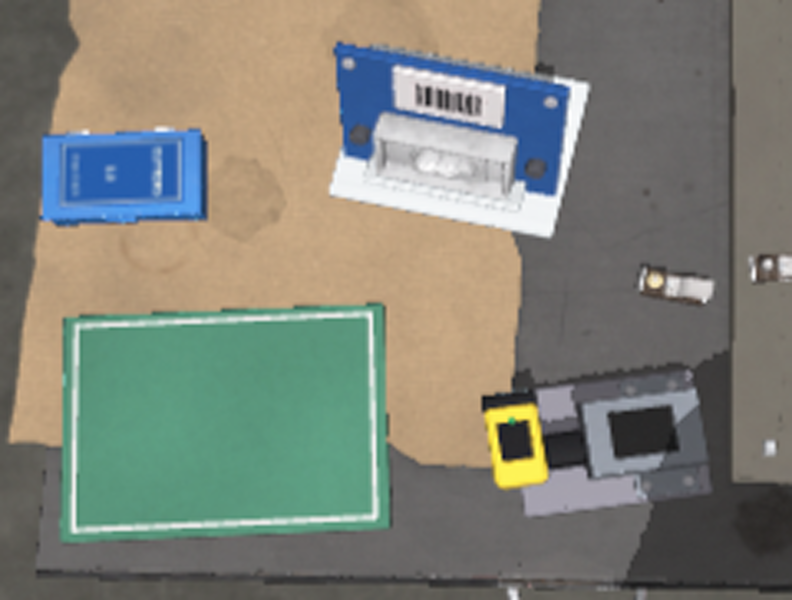

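```bash
python3 - <<'E'
from h import *
im=cv2.imread('pics/scene1.png')
cv2.imwrite('pics/sbig.png',cv2.resize(im[150:250,140:320],None,fx=4.4,fy=4.4,interpolation=cv2.INTER_CUBIC))
im=cv2.imread('pics/top1.png')
cv2.imwrite('pics/tlab.png',cv2.resize(im[90:165,185:275],None,fx=8,fy=8,interpolation=cv2.INTER_CUBIC))
cv2.imwrite('pics/thol.png',cv2.resize(im[195:260,230:310],None,fx=9,fy=9,interpolation=cv2.INTER_CUBIC))
E
```

```text
(no output)
```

View pics/sbig.png

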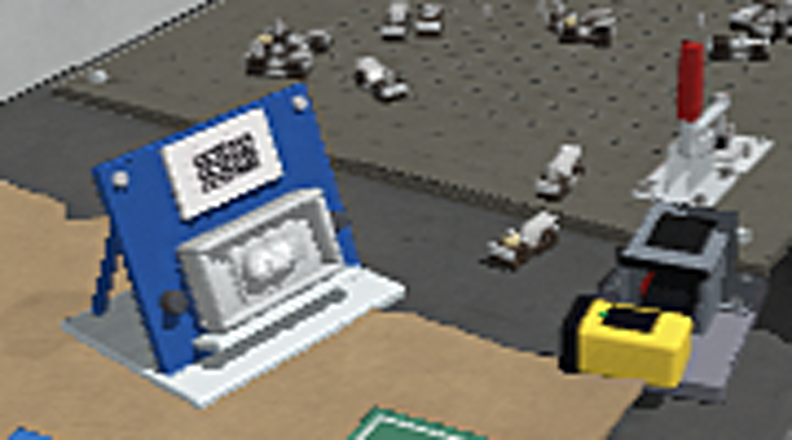

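View pics/tlab.png

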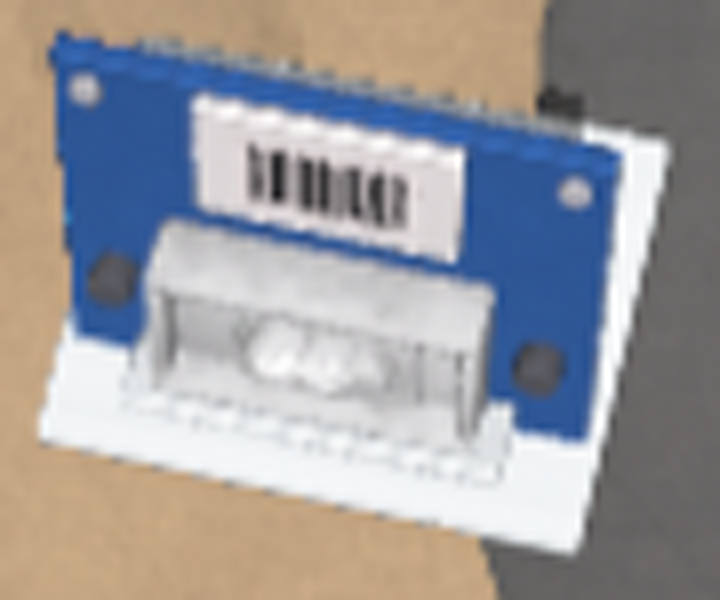

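View pics/thol.png

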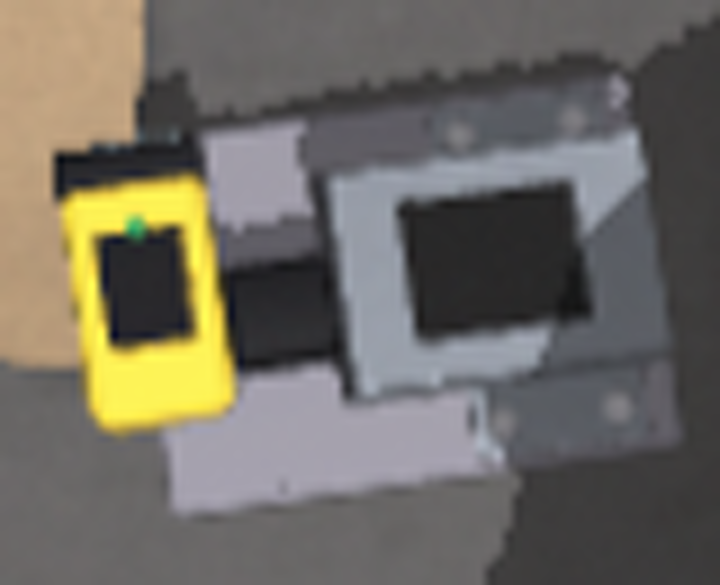

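```bash
cat > fit.py <<'E'
from h import *
from scipy.optimize import least_squares
ct,cs=cal('top'),cal('scene')
def pk(l,s,off): return [((a+.5)/s-.5+off[0],(b+.5)/s-.5+off[1]) for a,b in l]
def fit(name,obs,x0,pitch=0,freez=False):
    def pts(p,M):
        z=p[3] if freez else x0[2]
        return (R.from_euler('zy',[p[2],pitch]).as_matrix()@np.array(M).T).T/1000+[p[0],p[1],z]
    f=lambda p: np.concatenate([(proj(c,pts(p,M))-np.array(u)).ravel() for c,M,u in obs])
    p0=[x0[0],x0[1],x0[3]]+([x0[2]] if freez else [])
    r=least_squares(f,p0,loss='soft_l1');print(name,r.x.round(4),'deg',np.rad2deg(r.x[2]).round(2));print(f(r.x).reshape(-1,2).round(1).tolist());return r.x
th=lambda l:pk(l,9,(230,195))
fit('holster',[(ct,[(-55,100,16),(-55,-50,16),(55,-50,16),(31,46,66),(31,-46,66),(-31,-46,66),(-31,46,66)],th([(178,515),(680,440),(630,70),(322,178),(640,128),(670,355),(355,400)]))],(.5,0,0,.1))
fit('scanner',[(ct,[(55,22,36),(55,-22,36),(-25,22,36),(-25,-22,36)],th([(55,155),(200,140),(97,432),(235,410)]))],(.5,.06,.016,.1))
tm=[((a)/3.3+90-.35,b/3+80-.33) for a,b in [(65,318),(383,304),(392,526),(62,540)]]
fit('mat',[(ct,[(100,130,12),(100,-130,12),(-100,-130,12),(-100,130,12)],tm)],(.52,.3,0,0))
L=[(0,30,17),(0,-30,17),(0,-30,-17),(0,30,-17)]
lt=pk([(195,95),(465,148),(455,262),(200,208)],8,(185,90)); ls=pk([(165,145),(270,108),(282,180),(183,220)],4.4,(140,150))
for o in ([(ct,L,lt)],[(cs,L,ls)],[(ct,L,lt),(cs,L,ls)]):
    fit('label',o,(.78,.126,.124,-.17),np.deg2rad(20)); 
fit('labelz',o,(.78,.126,.124,-.17),np.deg2rad(20),True)
E
python3 fit.py
```

```text
holster [ 0.5154 -0.0276  0.1629] deg 9.33
[[-0.4, 0.4], [0.9, 0.5], [-0.1, 0.2], [-0.5, -0.2], [0.2, 0.2], [0.8, -0.7], [-0.6, -0.5]]
scanner [0.4941 0.068  0.1641] deg 9.4
[[-0.5, -0.0], [0.5, -0.8], [-1.0, 0.3], [1.0, 0.3]]
mat [0.5247 0.3039 0.0725] deg 4.15
[[-0.3, -0.7], [0.6, -0.9], [0.0, 0.5], [-0.2, 1.0]]
label [ 0.7866  0.1262 -0.1137] deg -6.52
[[4.4, 4.7], [-5.4, 0.6], [-3.6, -4.8], [4.9, -0.6]]
label [ 0.7769  0.1383 -0.8392] deg -48.08
[[1.6, 3.3], [-2.5, 4.7], [-1.3, -1.0], [1.7, -3.1]]
label [ 0.7852  0.1312 -0.3366] deg -19.29
[[3.1, 3.1], [-8.2, 3.2], [-6.4, -2.3], [3.7, -2.1], [2.2, 2.4], [-4.7, 2.7], [-3.5, -3.2], [2.2, -4.0]]
labelz [ 0.783   0.1331 -0.3395  0.1288] deg -19.45
[[2.1, 3.3], [-9.2, 3.4], [-7.3, -2.1], [2.7, -2.0], [2.2, 1.3], [-4.6, 1.7], [-3.4, -4.2], [2.3, -5.0]]
```

```bash
cat >> fit.py <<'E'
print('----')
def f(p):
    out=[]
    for c,u in ((ct,lt),(cs,ls)):
        P=(R.from_euler('zy',[p[2],np.deg2rad(20)]).as_matrix()@(np.array(L)*[1,p[4],p[5]]).T).T/1000+[p[0],p[1],p[3]]
        out.append((proj(c,P)-np.array(u)).ravel())
    return np.concatenate(out)
r=least_squares(f,[.78,.126,-.17,.124,1.3,1.3],loss='soft_l1');print(r.x.round(4),np.rad2deg(r.x[2]));print(f(r.x).reshape(-1,2).round(1).tolist())
tl=lambda l:pk(l,8,(185,90))
fit('stand',[(ct,[(-45,95,0),(-45,-95,0)],tl([(40,440),(575,553)]))],(.75,.12,.006,-.17))
E
python3 fit.py | sed -n '/----/,$p'
```

```text
----
[ 0.7872  0.1265 -0.2346  0.1209  1.4017  1.542 ] -13.440643212031905
[[-0.2, 0.4], [-1.2, 0.5], [0.7, -0.3], [1.1, -0.1], [-1.2, 1.3], [-2.7, -1.4], [0.4, -1.9], [1.2, 0.8]]
stand [ 0.7594  0.1318 -0.1931] deg -11.07
[[-0.5, -0.1], [0.5, 0.1]]
```

servo_tool(
  targets=[
    [0,0,0,0,0,7.65],
    [0,0,0,0,0,7.65],
    [-35.3,-19.6,0,0,0,0],
    [-35.3,-19.6,0,0,0,0],
    [-35.3,-19.6,0,0,0,0],
    [-35.3,-19.6,0,0,0,0],
    [-35.3,-19.6,0,0,0,0],
    [-35.3,-19.6,0,0,0,0],
    [-35.3,-19.6,0,0,0,0],
    [-35.3,-19.6,0,0,0,0],
    [-35.3,-19.6,0,0,0,0],
    [-35.3,-19.6,0,0,0,0],
    [-35.3,-19.6,0,0,0,0],
    [-35.3,-19.6,0,0,0,0],
    [-35.3,-19.6,0,0,0,0],
    [-35.3,-19.6,0,0,0,0],
    [-35.3,-19.6,0,0,0,0],
    [-35.3,-19.6,0,0,0,0],
    [-35.3,-19.6,0,0,0,0],
    [-35.3,-19.6,0,0,0,0],
  ],
  gripper=-0.23,
  force=40,
)

```text
time: 2.8
position: [0.5268, 0.0726, 0.1838]
eef_rot: [-3.141, -0.0, -1.407]
force: [0.6, 0.0, 0.0]
opening: 0.613
```

```bash
python3 - <<'E'
from h import *
im=save('wrist','w1');c=cal('wrist')
o=ctrl.get_obs();print(o['time'],o['position'],o['eef_rot'],o['opening'],o['qpos'].round(2))
for n in ['scanner','holster']:
  for k in imaging.silhouettes(n,'wrist')[:1]:
    print(n,k['score'],k['pixel'])
np.savez('w1.npz',K=c[0],R=c[1],t=c[2])
cv2.imwrite('pics/w1b.png',cv2.resize(im,None,fx=1.5,fy=1.5)[:,:,::-1])
E
```

```text
2.85 [0.52818152 0.07952832 0.18399182] [-3.13957086e+00  2.61137826e-03 -1.40169803e+00] 0.6142593238039153 [ 0.04  0.22 -0.36  1.9   0.08  1.03 -1.75]
scanner 0.58 [265.3, 194.0]
holster 0.93 [343.5, 186.8]
```

View pics/w1b.png

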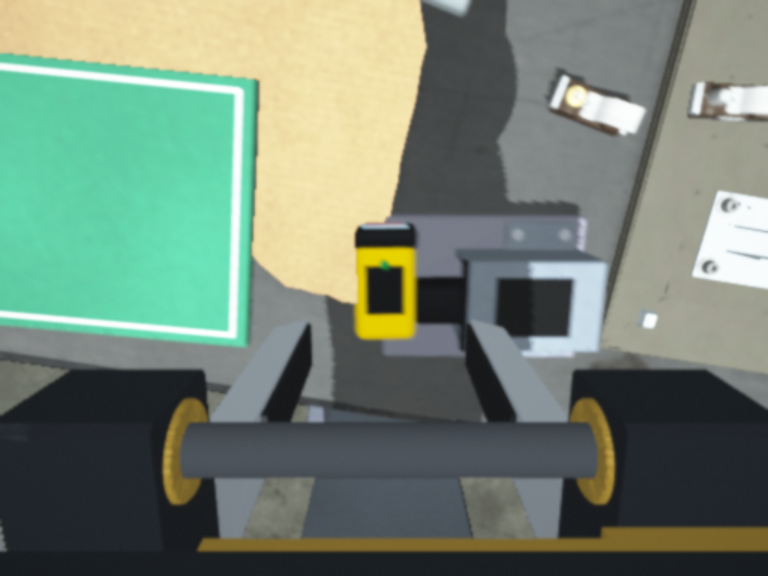

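```bash
python3 - <<'E'
from h import *
o=ctrl.get_obs();print(o['time'],o['position'],o['eef_rot'],o['qvel'].round(3))
c=cal('wrist')
im=save('wrist','w2')
o=ctrl.get_obs();print(o['time'],o['position'],o['eef_rot'])
np.savez('w1.npz',K=c[0],R=c[1],t=c[2])
cv2.imwrite('pics/w2b.png',cv2.resize(im[120:250,220:420],None,fx=4,fy=4,interpolation=cv2.INTER_CUBIC)[:,:,::-1])
E
```

```text
2.95 [0.52667983 0.07372498 0.18350787] [-3.14150013e+00  8.77100294e-04 -1.40315034e+00] [ 0.039 -0.018  0.045  0.029  0.003  0.002  0.029]
3.0 [0.52631238 0.0717584  0.18342665] [ 3.14120896e+00  1.39363338e-04 -1.40542792e+00]
```

View pics/w2b.png

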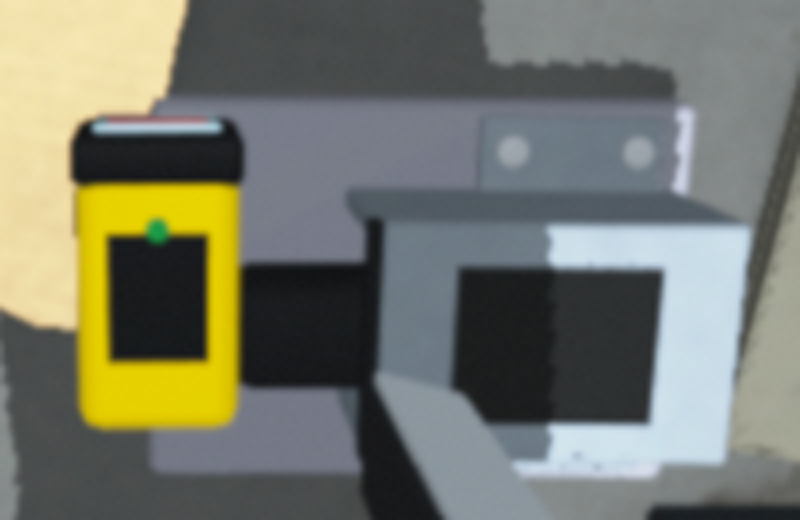

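```bash
python3 - <<'E' | sed '1,/-----/d'
from fit import *
d=np.load('w1.npz');cw=(d['K'],d['R'],d['t'])
g=lambda l:pk(l,4,(220,120))
print('-----')
h=fit('holster',[(cw,[(55,100,16),(-55,100,16),(55,-50,16),(31,-46,66),(-31,-46,66),(31,46,66)],g([(152,97),(150,472),(692,106),(750,225),(727,465),(380,220)]))],(.5,0,0,.1))
s=fit('scanner',[(cw,[(-25,22,36),(-25,-22,36),(53,22,36),(53,-22,36)],g([(78,430),(238,430),(74,135),(241,135)]))],(.5,.06,.016,.1))
a=h[2];print(h[0]-.095*np.sin(a),h[1]+.095*np.cos(a))
for p in (s,): print('grip',p[0]+.03*np.cos(p[2]),p[1]+.03*np.sin(p[2]))
E
```

```text
holster [ 0.5151 -0.0263  0.1572] deg 9.01
[[0.1, 0.0], [-0.4, 0.5], [1.9, -0.6], [0.8, -0.1], [-0.4, 0.2], [-1.7, 0.1]]
scanner [0.4963 0.0697 0.1699] deg 9.74
[[-1.0, 0.2], [1.0, 0.2], [-1.2, -0.1], [1.2, -0.2]]
0.5002614684380949 0.06752567563063455
grip 0.5258929189843429 0.0747874044493024
```

servo_tool(
  targets=[
    [-1,0,30,0,0,0],
    [0,0,35,0,0,0],
    [0,0,35,0,0,0],
    [0,0,30,0,0,0],
    [0,0,20,0,0,0],
    [0,0,8,0,0,0],
    [0,0,0,0,0,0],
    [0,0,0,0,0,0],
  ],
)

```text
time: 3.8
position: [0.5268, 0.0717, 0.0265]
eef_rot: [-3.141, -0.0, -1.408]
force: [0.2, -1.1, 0.7]
opening: 0.616
```

```bash
python3 - <<'E'
from h import *
save('wrist','w3')
E
```

```text
(no output)
```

View pics/w3.png

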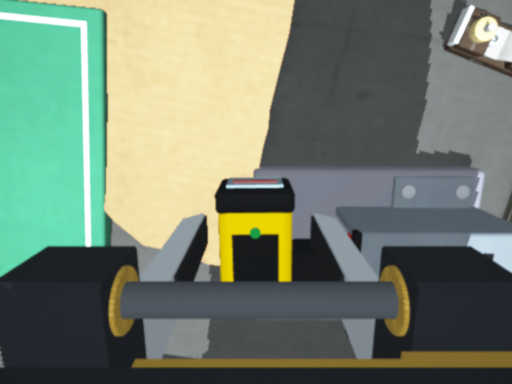

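The head sits between the fingers (columns 207 to 312, head centre about 255). Closing.

servo_tool(
  targets=[
    [0,0,0,0,0,0],
    [0,0,0,0,0,0],
    [0,0,0,0,0,0],
    [0,0,0,0,0,0],
    [0,0,0,0,0,0],
    [0,0,0,0,0,0],
  ],
  gripper=1,
  force=40,
)

```text
time: 4.45
position: [0.5267, 0.0722, 0.0263]
eef_rot: [-3.141, 0.0, -1.407]
force: [-1.1, -0.1, 8.3]
opening: 0.437
```

servo_tool(
  targets=[
    [-6,0,-0.5,0,0,0],
    [-12,0,0,0,0,0],
    [-15,0,0,0,0,0],
    [-15,0,0,0,0,0],
    [-15,0,0,0,0,0],
    [-15,0,0,0,0,0],
    [-15,0,0,0,0,0],
    [-12,0,0,0,0,0],
    [-6,0,0,0,0,0],
    [0,0,0,0,0,0],
    [0,0,0,0,0,0],
  ],
)

```text
time: 5.55
position: [0.5082, 0.1815, 0.0261]
eef_rot: [-3.141, 0.0, -1.407]
force: [-0.4, 0.8, -0.6]
opening: 0.433
```

```bash
python3 - <<'E'
from h import *
im=save('top','t3')
cv2.imwrite('pics/t3b.png',cv2.resize(im[150:280,100:320],None,fx=3.5,fy=3.5,interpolation=cv2.INTER_CUBIC)[:,:,::-1])
im=save('wrist','w4')
E
```

```text
(no output)
```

View pics/t3b.png

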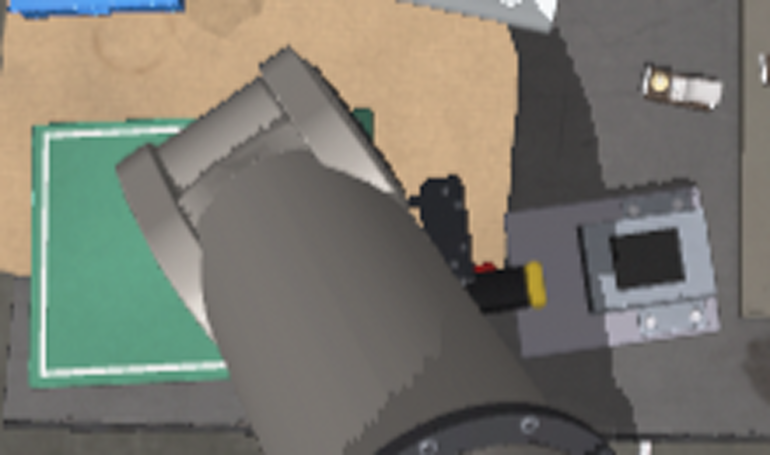

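View pics/w4.png

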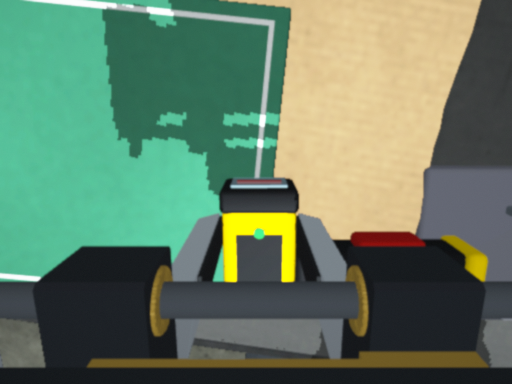

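servo_tool(
  targets=[
    [0,0,-10,0,0,0],
    [0,0,-20,0,0,0],
    [-10,-3.3,-5,0,0,0],
    [-25,-8.3,0,0,0,0],
    [-27,-8.6,0,0,0,0],
    [-27,-8.6,0,0,0,0],
    [-27,-8.6,0,0,0,0],
    [-27,-8.6,0,0,0,0],
    [-20,-7,0,0,0,0],
    [-9,-3.3,0,0,0,0],
    [0,0,10,0,0,0],
    [0,0,10,0,0,0],
    [0,0,8,0,0,0],
    [0,0,5,0,0,0],
    [0,0,2,0,0,0],
    [0,0,2,0,0,0],
    [0,0,0,0,0,0],
    [0,0,0,0,0,0],
    [0,0,0,0,0,0],
  ],
)

```text
time: 7.55
position: [0.5358, 0.3606, 0.0244]
eef_rot: [-3.141, 0.0, -1.407]
force: [-0.3, 0.7, -2.8]
opening: 0.434
```

```bash
python3 - <<'E'
from h import *
o=ctrl.get_obs();print(o['position'],o['qpos'].round(2))
im=save('wrist','w5')
im=save('scene','s5')
cv2.imwrite('pics/s5b.png',cv2.resize(im[180:340,150:350],None,fx=3.7,fy=3.7,interpolation=cv2.INTER_CUBIC)[:,:,::-1])
E
```

```text
[0.53578686 0.36060223 0.02441539] [-0.44  0.57 -0.34  1.78  0.25  0.83 -2.3 ]
```

View pics/w5.png

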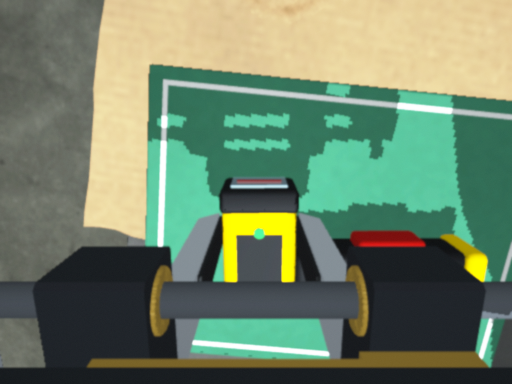

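View pics/s5b.png

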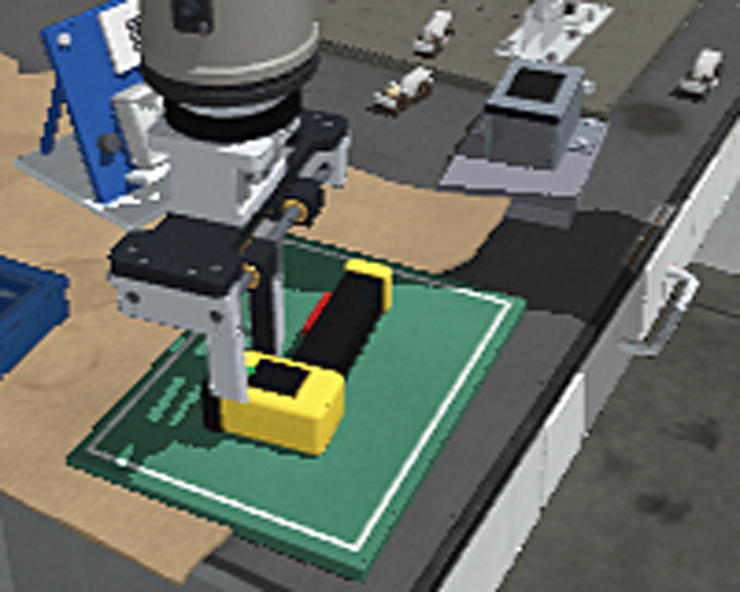

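servo_tool(
  targets=[
    [0,0,1,0,0,0],
    [0,0,0.8,0,0,0],
    [0,0,0,0,0,0],
    [0,0,0,0,0,0],
  ],
)

```text
time: 8.05
position: [0.5357, 0.3606, 0.0224]
eef_rot: [-3.141, 0.0, -1.407]
force: [1.0, -0.7, -0.3]
opening: 0.435
```

servo_tool(
  targets=[
    [0,0,0,0,0,0],
    [0,0,0,0,0,0],
    [0,0,0,0,0,0],
    [0,0,0,0,0,0],
    [0,0,0,0,0,0],
    [0,0,-15,0,0,0],
    [0,0,-40,0,0,0],
    [0,0,-40,0,0,0],
    [0,0,-30,0,0,0],
    [0,0,-10,0,0,0],
    [0,0,0,0,0,0],
    [0,0,0,0,0,0],
  ],
  gripper=-0.4,
)

```text
time: 9.25
position: [0.5353, 0.3601, 0.1568]
eef_rot: [3.141, -0.0, -1.407]
force: [0.0, 0.6, -0.9]
opening: 0.699
```

```bash
python3 - <<'E'
from h import *
o=ctrl.get_obs();print(o['time'],o['position'],o['qpos'].round(2))
im=save('wrist','w6');c=cal('wrist');np.savez('w6.npz',K=c[0],R=c[1],t=c[2])
cv2.imwrite('pics/w6b.png',cv2.resize(im,None,fx=1.5,fy=1.5,interpolation=cv2.INTER_CUBIC)[:,:,::-1])
E
```

```text
9.25 [0.5352927  0.36009888 0.15675458] [-0.41  0.43 -0.38  1.68  0.18  1.07 -2.25]
```

View pics/w6b.png

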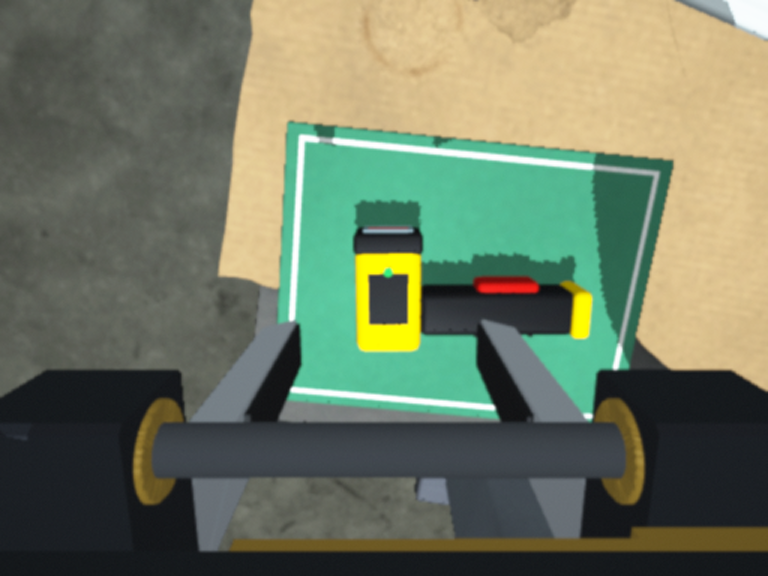

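```bash
python3 - <<'E' | sed '1,/-----/d'
from fit import *
d=np.load('w6.npz');cw=(d['K'],d['R'],d['t'])
g=lambda l:pk(l,1.5,(0,0))
print('-----')
s=fit('scanner',[(cw,[(-25,22,36),(-25,-22,36),(53,22,36),(53,-22,36),(21,-58,29),(21,-98,29)],g([(357,350),(420,350),(355,232),(421,232),(476,279),(538,280)]))],(.5,.37,.012,.16))
a=s[2];M=np.array([[np.cos(a),-np.sin(a)],[np.sin(a),np.cos(a)]])
print('mid',s[:2]+M@[.01,-.055],'trig/handle grip',s[:2]+M@[.003,-.074])
m=fit('mat',[(cw,[(100,130,12),(100,-130,12)],g([(289,122),(671,160)])),],(.52,.3,0,0.07))
# predicted from gripper
p=np.array([.5357,.3606]);a=np.deg2rad(9.4);M=np.array([[np.cos(a),-np.sin(a)],[np.sin(a),np.cos(a)]])
print('from grip', p+M@[-.027,-.074])
E
```

```text
scanner [0.5064 0.3574 0.1652] deg 9.46
[[-2.5, 0.3], [0.4, 0.3], [-2.5, -0.2], [0.9, -0.3], [0.5, 0.3], [0.4, -0.3]]
mid [0.52529066 0.30480471] trig/handle grip [0.52151036 0.28491227]
mat [0.5237 0.3062 0.0705] deg 4.04
[[-2.4, -0.0], [2.7, 0.2]]
from grip [0.52114867 0.28318386]
```

servo_tool(
  targets=[
    [0,0,0,0,0,-8],
    [0,0,0,0,0,-8.4],
    [0,0,0,0,0,-8.4],
    [0,0,0,0,0,-8.4],
    [0,0,0,0,0,-8.4],
    [0,0,0,0,0,-8.4],
    [0,0,0,0,0,-8.4],
    [0,0,0,0,0,-8.4],
    [0,0,0,0,0,-8.4],
    [0,0,0,0,0,-8.4],
    [0,0,0,0,0,-6.4],
    [-8,20,0,0,0,0],
    [-10,30,0,0,0,0],
    [-9,22,0,0,0,0],
    [0,0,0,0,0,0],
    [0,0,0,0,0,0],
  ],
)

```text
time: 10.9
position: [0.5205, 0.2847, 0.1565]
eef_rot: [3.142, 0.001, 0.163]
force: [-0.2, -0.2, -0.5]
opening: 0.697
```

```bash
python3 - <<'E'
from h import *
o=ctrl.get_obs();print(o['time'],o['position'],o['eef_rot'],o['qpos'].round(2))
im=save('wrist','w7');c=cal('wrist');np.savez('w7.npz',K=c[0],R=c[1],t=c[2])
cv2.imwrite('pics/w7b.png',cv2.resize(im,None,fx=1.5,fy=1.5,interpolation=cv2.INTER_CUBIC)[:,:,::-1])
E
```

```text
10.9 [0.5204952  0.28470199 0.15654105] [3.14151633e+00 1.17973913e-03 1.63005895e-01] [-0.04  0.41 -0.72  1.79  0.3   1.06 -0.71]
```

View pics/w7b.png

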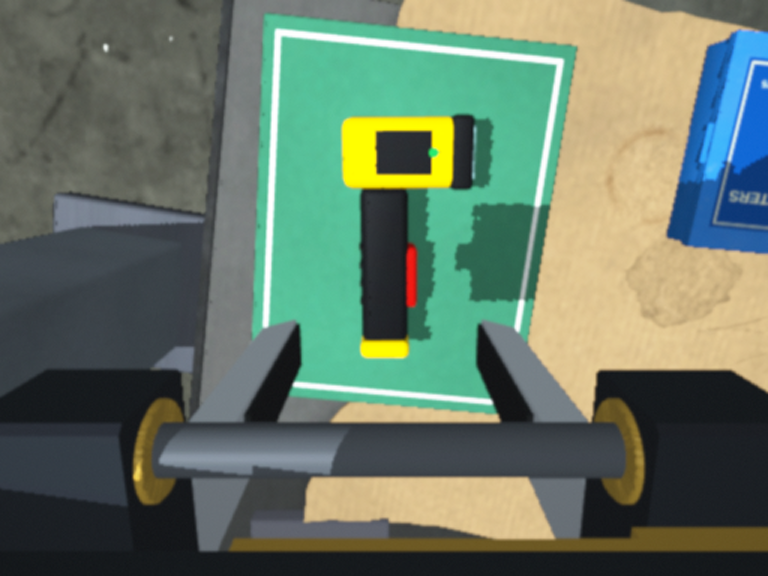

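servo_tool(
  targets=[
    [0,0,25,0,0,0],
    [0,0,35,0,0,0],
    [0,0,35,0,0,0],
    [0,0,25,0,0,0],
    [0,0,14,0,0,0],
    [0,0,6,0,0,0],
    [0,0,0,0,0,0],
    [0,0,0,0,0,0],
  ],
)

```text
time: 11.75
position: [0.5213, 0.2857, 0.0183]
eef_rot: [-3.141, -0.001, 0.164]
force: [-0.1, -0.7, 0.7]
opening: 0.699
```

```bash
python3 - <<'E'
from h import *
im=save('wrist','w8')
E
```

```text
(no output)
```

View pics/w8.png

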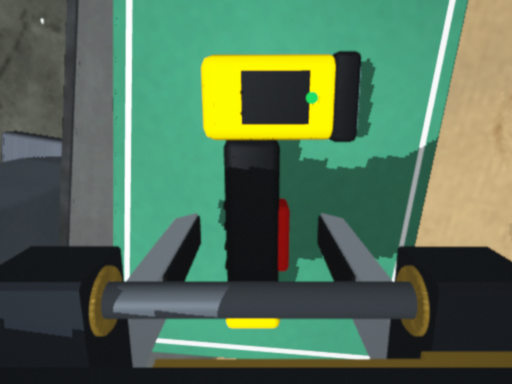

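servo_tool(
  targets=[
    [0,0,1,0,0,0],
    [0,0,0,0,0,0],
    [0,0,0,0,0,0],
    [0,0,0,0,0,0],
    [0,0,0,0,0,0],
    [0,0,0,0,0,0],
    [0,0,0,0,0,0],
  ],
  gripper=1,
  force=55,
)

```text
time: 12.5
position: [0.5204, 0.285, 0.0164]
eef_rot: [3.141, 0.0, 0.164]
force: [-3.8, -0.9, 5.4]
opening: 0.313
```

```bash
python3 - <<'E'
from h import *
im=save('wrist','w9')
E
```

```text
(no output)
```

View pics/w9.png

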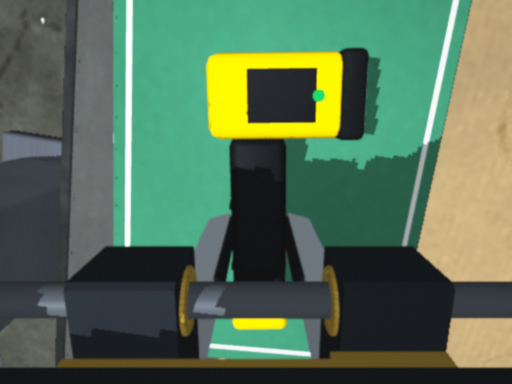

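servo_tool(
  targets=[
    [0,0,-5,0,0,0],
    [0,0,-12,0,0,0],
    [0,0,-25,0,0,0],
    [0,0,-30,0,0,0],
    [0,0,-30,0,0,0],
    [0,0,-25,0,0,0],
    [0,0,-10,0,0,0],
    [0,0,0,0,0,0],
    [0,0,0,0,0,0],
  ],
)

```text
time: 13.45
position: [0.5204, 0.2846, 0.1525]
eef_rot: [3.141, 0.001, 0.164]
force: [-0.1, 0.5, -2.6]
opening: 0.312
```

```bash
cat > aim.py <<'E'
from h import *
def aimpose(L,yaw,dist=.08,pitch=20,off=(.0545,-.0737,-.0136)):
    Rl=R.from_euler('zy',[yaw,pitch],degrees=True).as_matrix()
    Rt=Rl@np.diag([1,-1,-1.]); W=np.array(L)-dist*Rl[:,0]
    return W-Rt@np.array(off),Rt
def delta(P,Rt):
    o=ctrl.get_obs();R0=R.from_euler('xyz',o['eef_rot']).as_matrix()
    dw=P-o['position'];rv=np.rad2deg(R.from_matrix(R0.T@Rt).as_rotvec())
    print('target',P.round(4),'dworld mm',(dw*1000).round(1),'in cur tool',(R0.T@dw*1000).round(1),'in final tool',(Rt.T@dw*1000).round(1),'rotvec deg(cur)',rv.round(2))
E
python3 - <<'E'
from aim import *
o=ctrl.get_obs();print(o['position'],o['eef_rot'],o['opening'],o['force'])
im=save('wrist','w10'); save('scene','s10')
P,Rt=aimpose((.786,.127,.123),-12,.15);delta(P,Rt)
P,Rt=aimpose((.786,.127,.123),-12,.08);delta(P,Rt)
E
```

```text
[0.52039811 0.28456881 0.15247372] [3.14113600e+00 7.76097676e-04 1.63546081e-01] 0.31188004364381655 [-0.11674103  0.45170648 -2.62136054]
target [0.579  0.0974 0.1839] dworld mm [  58.8 -187.1   31.9] in cur tool [ 27.5 194.2 -31.9] in final tool [ 82.3 173.8 -50.1] rotvec deg(cur) [ -0.41 -20.01  21.16]
target [0.6433 0.0829 0.1605] dworld mm [ 123.2 -201.7    8.5] in cur tool [ 88.6 219.1  -8.5] in final tool [152.3 173.8 -50.1] rotvec deg(cur) [ -0.41 -20.01  21.16]
```

View pics/w10.png

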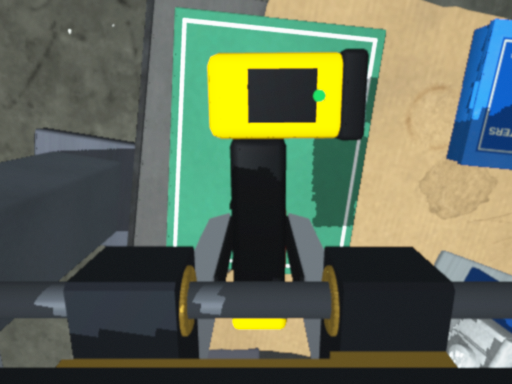

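View pics/s10.png

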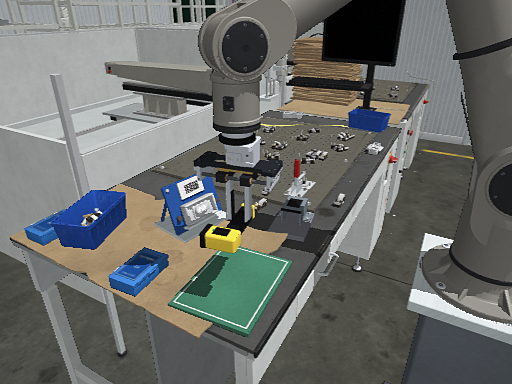

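servo_tool(
  targets=[
    [2,15,-5,0,0,0],
    [5,35,-7,0,0,0],
    [5,35,-7,0,0,0],
    [5,35,-7,0,0,0],
    [5,35,-6,0,0,0],
    [4,27,0,0,0,0],
    [2,12,0,0,-1.5,1.6],
    [0,0,0,-0.1,-3.7,3.9],
    [0,0,0,-0.1,-3.7,3.9],
    [0,0,0,-0.1,-3.7,3.9],
    [0,0,0,-0.1,-3.7,3.9],
    [0,0,0,0,-2.5,2.7],
    [0,0,0,0,-1.2,1.3],
    [0,0,0,0,0,0],
    [0,0,0,0,0,0],
  ],
)

```text
time: 15.05
position: [0.5797, 0.0983, 0.1849]
eef_rot: [3.068, 0.339, -0.221]
force: [-0.7, 0.3, -3.2]
opening: 0.311
```

```bash
python3 - <<'E'
from aim import *
o=ctrl.get_obs();print(o['position'],o['eef_rot'],o['opening'],o['force'],o['qpos'].round(2))
c=cal('wrist');im=save('wrist','w11');np.savez('w11.npz',K=c[0],R=c[1],t=c[2]); im2=save('top','t11')
cv2.imwrite('pics/w11b.png',cv2.resize(im,None,fx=1.5,fy=1.5,interpolation=cv2.INTER_CUBIC)[:,:,::-1])
print(proj(c,[.786,.127,.123]))
P,Rt=aimpose((.786,.127,.123),-12,.15);delta(P,Rt)
E
```

```text
[0.57970915 0.09834535 0.18490727] [ 3.06756516  0.33897181 -0.22136331] 0.31098755558985597 [-0.73553357  0.34957251 -3.20229859] [ 0.15  0.57 -0.56  1.49  0.17  1.49 -0.64]
[[634.87880848  98.53500366]]
target [0.579  0.0974 0.1839] dworld mm [-0.8 -0.9 -1.7] in cur tool [0.  0.9 1.8] in final tool [0.  0.9 1.8] rotvec deg(cur) [-0.07 -0.17  0.03]
```

View pics/w11b.png

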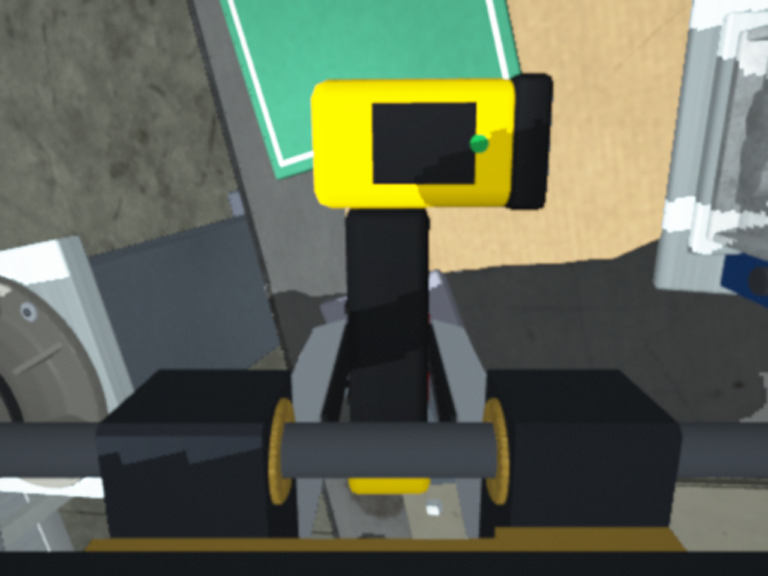

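View pics/t11.png

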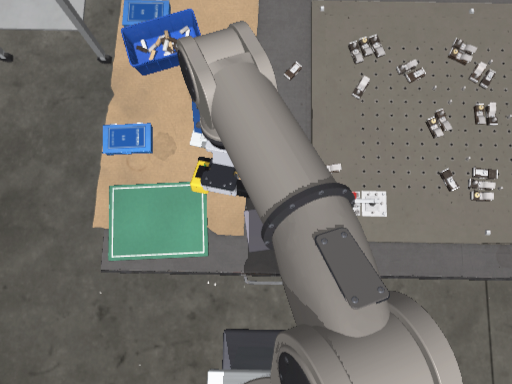

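```bash
python3 - <<'E' | sed '1,/-----/d'
from fit import *
print('-----')
d=np.load('w11.npz');cw=(d['K'],d['R'],d['t'])
a,b=[ray(cw,p,.004) for p in [(463.5,2),(437,189)]]
print(a,b,np.rad2deg(np.arctan2(-(a-b)[0],(a-b)[1])))
lab=np.array(L)
def g(p,pr=True):
    x,y,yaw,z,sw,sh,sx=p
    Rl=R.from_euler('zy',[yaw,np.deg2rad(20)]).as_matrix()
    out=[]
    for c,u in ((ct,lt),(cs,ls)):
        P=(Rl@(lab*[1,sw,sh]).T).T/1000+[x,y,z]
        out.append((proj(c,P)-np.array(u)).ravel())
    Rz=R.from_euler('z',yaw).as_matrix()
    o=np.array([x,y,0])-Rz@[sx,0,0]
    P=np.array([o+Rz@np.array(q) for q in [(-.045,.095,.0),(-.045,-.095,.0)]])
    out.append((proj(ct,P)-np.array(pk([(40,440),(575,553)],8,(185,90)))).ravel())
    if pr: out.append([(z-.124)/.002])
    return np.concatenate(out)
r=least_squares(g,[.786,.127,-.2,.124,1.4,1.4,.03],loss='soft_l1');print(r.x.round(4),np.rad2deg(r.x[2]));print(g(r.x,False).reshape(-1,2).round(1).tolist())
E
```

```text
[0.73194486 0.21574311 0.004     ] [0.69840557 0.04941528 0.004     ] -11.40056897068945
[ 0.7864  0.1266 -0.2036  0.123   1.408   1.5411  0.026 ] -11.66764799297881
[[-0.6, 0.7], [-1.1, 0.1], [0.8, -0.6], [0.7, 0.2], [-0.9, 0.7], [-2.8, -1.9], [0.4, -2.4], [1.5, 0.3], [-0.2, -0.4], [0.3, 0.4]]
```

```bash
python3 - <<'E'
from aim import *
P,Rt=aimpose((.7864,.1266,.1235),-11.6,.08);delta(P,Rt)
E
```

```text
target [0.644  0.0815 0.1609] dworld mm [ 64.3 -16.9 -24.7] in cur tool [70.8  2.2  1.4] in final tool [70.8  2.7  1.2] rotvec deg(cur) [-0.07 -0.17 -0.37]
```

servo_tool(
  targets=[
    [6,1,0.5,0,0,-0.4],
    [12,1.2,0.5,0,0,0],
    [14,0,0.3,0,0,0],
    [14,0,0,0,0,0],
    [12,0,0,0,0,0],
    [8,0,0,0,0,0],
    [4,0,0,0,0,0],
    [0,0,0,0,0,0],
    [0,0,0,0,0,0],
    [0,0,0,0,0,0],
  ],
)

```text
time: 16.15
position: [0.6434, 0.0821, 0.1613]
eef_rot: [3.07, 0.339, -0.215]
force: [-0.8, -0.4, -2.4]
opening: 0.311
```

```bash
python3 - <<'E'
from aim import *
o=ctrl.get_obs();print(o['position'],o['eef_rot'],o['opening'],o['qpos'].round(2))
P,Rt=aimpose((.7864,.1266,.1235),-11.6,.08);delta(P,Rt)
c=cal('wrist');im=save('wrist','w12');np.savez('w12.npz',K=c[0],R=c[1],t=c[2]); im2=save('scene','s12')
cv2.imwrite('pics/w12b.png',cv2.resize(im,None,fx=1.5,fy=1.5,interpolation=cv2.INTER_CUBIC)[:,:,::-1])
cv2.imwrite('pics/s12b.png',cv2.resize(im2[140:250,140:290],None,fx=5,fy=5,interpolation=cv2.INTER_CUBIC)[:,:,::-1])
print(proj(c,[.786,.127,.123]),proj(cal('scene'),[.7864,.1266,.1235]))
Rm=R.from_euler('xyz',o['eef_rot']).as_matrix();W=o['position']+Rm@[.0545,-.0737,-.0136]
print('win',W,'scene px',proj(cal('scene'),[W,W+.08*Rm[:,0],W-.055*Rm[:,0]]))
E
```

```text
[0.64335714 0.08212495 0.16130981] [ 3.06985198  0.33946464 -0.21518336] 0.31118026015962574 [ 0.13  0.69 -0.53  1.34  0.21  1.52 -0.6 ]
target [0.644  0.0815 0.1609] dworld mm [ 0.7 -0.7 -0.5] in cur tool [0.9 0.5 0.2] in final tool [0.9 0.5 0.2] rotvec deg(cur) [-0.08 -0.12 -0.02]
[[509.10417955  96.32066908]] [[190.59078748 185.62443297]]
win [0.71216063 0.1433304  0.1509719 ] scene px [[207.20257878 184.76862832]
 [190.58313654 185.49232353]
 [219.73441842 184.22292815]]
```

View pics/w12b.png

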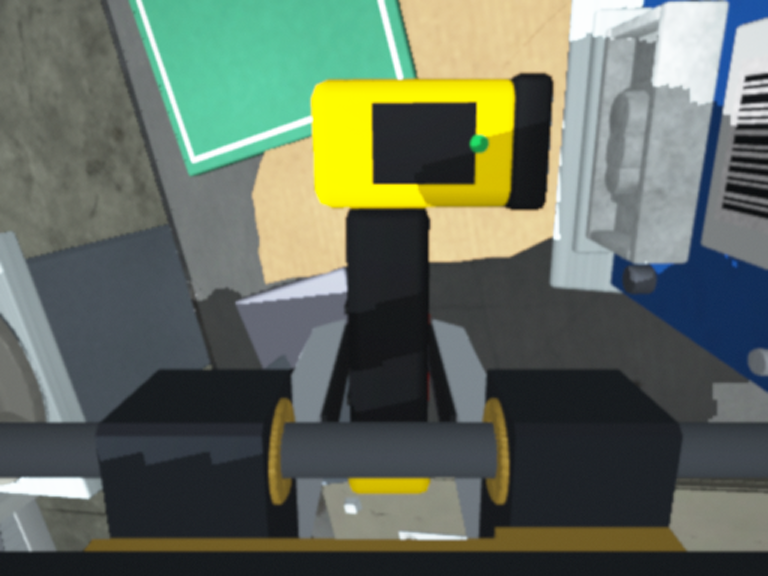

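View pics/s12b.png

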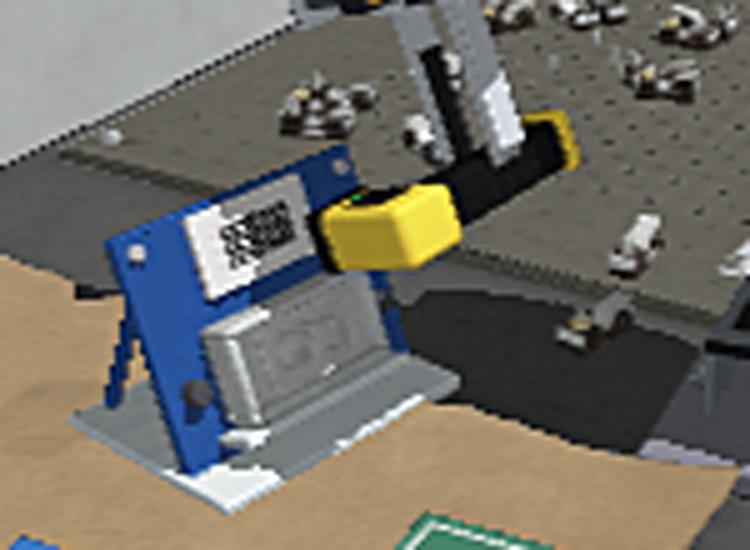

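```bash
python3 - <<'E'
from aim import *
d=np.load('w12.npz');cw=(d['K'],d['R'],d['t'])
Rl=R.from_euler('zy',[-11.6,20],degrees=True).as_matrix()
for q in [(0,0,0),(0,0,-26),(0,0,-17),(0,42,-26),(0,-42,-26)]: print(q,1.5*proj(cw,np.array([.7864,.1266,.1235])+Rl@np.array(q)/1000))
c=cal('wrist');im=save('wrist','w13')
m=imaging.silhouettes('label','wrist');print([(k['score'],k['pixel'],k['pixels'].sum()) for k in m[:2]])
cv2.imwrite('pics/w13b.png',cv2.resize(im[0:190,362:],None,fx=3,fy=3,interpolation=cv2.INTER_CUBIC)[:,:,::-1])
E
```

```text
(0, 0, 0) [[765.48236561 145.42204762]]
(0, 0, -26) [[719.50011079 147.66847259]]
(0, 0, -17) [[734.09554609 146.95542469]]
(0, 42, -26) [[735.55909469  37.23549678]]
(0, -42, -26) [[704.85056404 248.40915783]]
[(0.81, [495.4, 102.6], np.int64(3046))]
```

View pics/w13b.png

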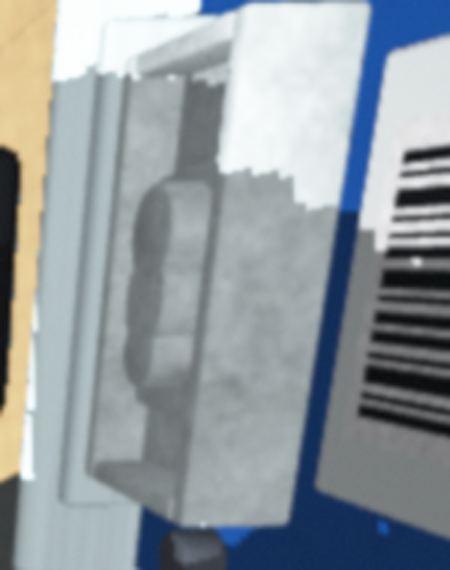

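servo_tool(
  targets=[
    [0,-1,0.5,0,0,0],
    [0,0,0,0,0,0],
    [0,0,0,0,0,0],
    [0,0,0,0,0,0],
    [0,0,0,0,0,0],
    [0,0,0,0,0,0],
    [0,0,0,0,0,0],
    [0,0,0,0,0,0],
    [0,0,0,0,0,0],
    [0,0,0,0,0,0],
    [0,0,0,0,0,0],
    [0,0,0,0,0,0],
    [0,0,0,0,0,0],
    [0,0,0,0,0,0],
    [0,0,0,0,0,0],
    [0,0,0,0,0,0],
    [0,0,0,0,0,0],
    [0,0,0,0,0,0],
    [0,0,0,0,0,0],
    [0,0,0,0,0,0],
  ],
)

```text
time: 18.35
position: [0.6436, 0.0829, 0.1604]
eef_rot: [3.07, 0.34, -0.216]
force: [0.4, -0.5, -2.4]
opening: 0.308
```

servo_tool(
  targets=[
    [0,0,0,0,0,0],
    [0,0,0,0,0,0],
    [0,0,0,0,0,0],
    [0,0,0,0,0,0],
    [0,0,0,0,0,0],
    [0,0,0,0,0,0],
    [0,0,0,0,0,0],
    [0,0,0,0,0,0],
  ],
)

```text
time: 19.15
position: [0.6436, 0.0829, 0.1604]
eef_rot: [3.07, 0.34, -0.216]
force: [-0.3, -0.3, -2.2]
opening: 0.311
```

```bash
python3 - <<'E'
from aim import *
o=ctrl.get_obs();print(o['time'],o['qvel'].round(4),o['opening'])
# return: grip point TCP back at the take pose
Rt=R.from_euler('xyz',[np.pi,0,.164]).as_matrix()
delta(np.array([.5204,.2850,.0164]),Rt)
E
```

```text
19.15 [ 0.0006 -0.001   0.002   0.0011 -0.0007 -0.0005 -0.0007] 0.31060335205064654
target [0.5204 0.285  0.0164] dworld mm [-123.2  202.1 -144. ] in cur tool [-106.2 -184.3  177.5] in final tool [ -88.5 -219.5  144. ] rotvec deg(cur) [  0.34  19.99 -20.83]
```

servo_tool(
  targets=[
    [-6,0,0,0,0,0],
    [-14,0,0,0,0,0],
    [-16,0,0,0,0,0],
    [-16,0,0,0,0,0],
    [-12,0,0,0,0,0],
    [-6,0,0,0,1.2,-1.3],
    [0,0,0,0.1,3.7,-3.9],
    [0,0,0,0.1,3.7,-3.9],
    [0,0,0,0.1,3.7,-3.8],
    [0,0,0,0,3.7,-3.8],
    [0,0,0,0,2.6,-2.7],
    [0,0,0,0,1.4,-1.4],
    [0,0,0,0,0,0],
    [0,0,0,0,0,0],
    [0,0,0,0,0,0],
  ],
)

```text
time: 20.65
position: [0.5794, 0.097, 0.1836]
eef_rot: [3.141, -0.0, 0.163]
force: [0.0, 0.6, -1.9]
opening: 0.313
```

```bash
python3 - <<'E'
from aim import *
o=ctrl.get_obs();print(o['position'],o['eef_rot'],o['opening'])
Rt=R.from_euler('xyz',[np.pi,0,.164]).as_matrix()
delta(np.array([.5204,.2850,.0164]),Rt)
E
```

```text
[0.57935116 0.09702248 0.18364127] [ 3.14145994e+00 -5.71192038e-05  1.62795975e-01] 0.31284532881251553
target [0.5204 0.285  0.0164] dworld mm [ -59.   188.  -167.2] in cur tool [ -27.7 -195.1  167.2] in final tool [ -27.5 -195.1  167.2] rotvec deg(cur) [ 0.01 -0.   -0.07]
```

servo_tool(
  targets=[
    [-2,-15,0,0,0,0],
    [-5,-35,0,0,0,0],
    [-5,-35,5,0,0,0],
    [-5,-35,15,0,0,0],
    [-5,-35,20,0,0,0],
    [-4,-28,20,0,0,0],
    [-1.5,-12,20,0,0,0],
    [0,0,25,0,0,0],
    [0,0,25,0,0,0],
    [0,0,15,0,0,0],
    [0,0,10,0,0,0],
    [0,0,5,0,0,0],
    [0,0,3,0,0,0],
    [0,0,0,0,0,0],
    [0,0,0,0,0,0],
  ],
)

```text
time: 22.15
position: [0.5208, 0.285, 0.0213]
eef_rot: [3.142, -0.001, 0.163]
force: [0.6, 0.2, -2.4]
opening: 0.313
```

```bash
python3 - <<'E'
from h import *
o=ctrl.get_obs();print(o['position'],o['eef_rot'],o['force'])
save('wrist','w14')
E
```

```text
[0.52081022 0.28502989 0.02130554] [ 3.14150641e+00 -1.37283313e-03  1.63016735e-01] [ 0.58254915  0.20241221 -2.36295628]
```

View pics/w14.png

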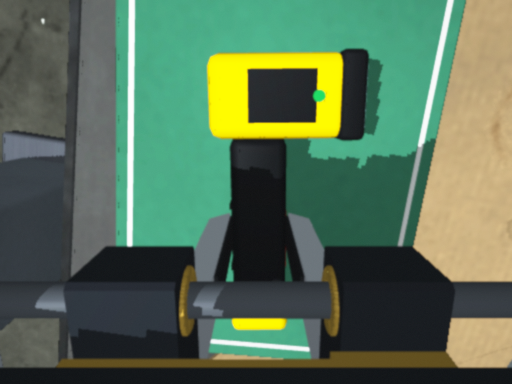

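servo_tool(
  targets=[
    [0,0,2,0,0,0],
    [0,0,1,0,0,0],
    [0,0,0.8,0,0,0],
    [0,0,0,0,0,0],
    [0,0,0,0,0,0],
  ],
)

```text
time: 22.7
position: [0.5204, 0.2849, 0.0168]
eef_rot: [3.141, -0.0, 0.163]
force: [0.2, -0.0, -1.3]
opening: 0.312
```

servo_tool(
  targets=[
    [0,0,0.4,0,0,0],
    [0,0,0,0,0,0],
    [0,0,0,0,0,0],
  ],
)

```text
time: 23.0
position: [0.5204, 0.2849, 0.0165]
eef_rot: [3.141, -0.001, 0.163]
force: [0.1, -0.2, -1.8]
opening: 0.313
```

servo_tool(
  targets=[
    [0,0,0,0,0,0],
    [0,0,0,0,0,0],
    [0,0,0,0,0,0],
    [0,0,0,0,0,0],
    [0,0,0,0,0,0],
    [0,0,0,0,0,0],
    [0,0,-15,0,0,0],
    [0,0,-35,0,0,0],
    [0,0,-40,0,0,0],
    [0,0,-40,0,0,0],
    [0,0,-20,0,0,0],
    [0,0,0,0,0,0],
    [0,0,0,0,0,0],
    [0,0,0,0,0,0],
  ],
  gripper=-0.4,
)

```text
time: 24.4
position: [0.5199, 0.2845, 0.1659]
eef_rot: [3.141, 0.001, 0.163]
force: [0.1, -0.5, 0.0]
opening: 0.701
```

```bash
python3 - <<'E'
from h import *
o=ctrl.get_obs();print(o['position'],o['eef_rot'],o['force'])
c=cal('wrist');im=save('wrist','w15')
a=np.deg2rad(9.4);Rz=R.from_euler('z',a).as_matrix()
for q in [(-25,22,36),(-25,-22,36),(53,22,36),(21,-58,29),(21,-98,29)]:print(proj(c,[.507,.3575,.012]+Rz@np.array(q)/1000).round(0))
save('scene','s15')
E
```

```text
[0.51986113 0.28452734 0.16586618] [3.14088497e+00 5.42761871e-04 1.63258130e-01] [ 0.09245798 -0.51941972  0.00201021]
[[231.  76.]]
[[232. 125.]]
[[317.  76.]]
[[280. 162.]]
[[279. 202.]]
```

View pics/w15.png

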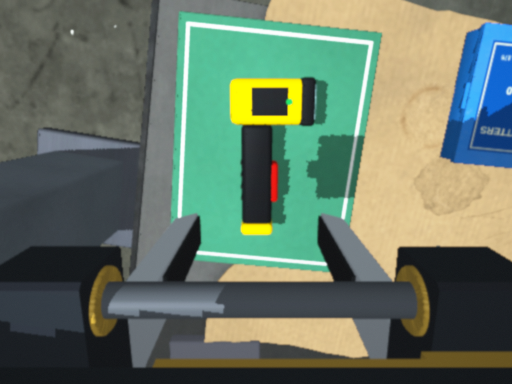

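View pics/s15.png

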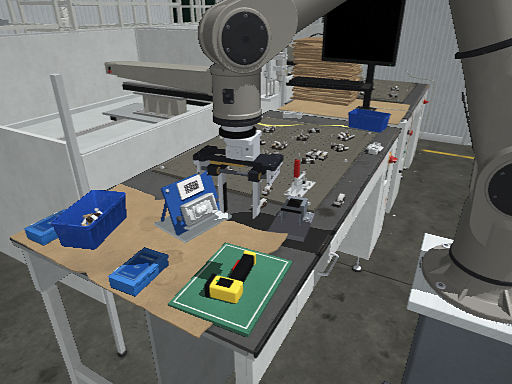

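```bash
python3 -c "
from bench import ctrl
print(ctrl.job_done())"
```

```text
the job is handed in; nothing more can be done
None
```

The full sequence was carried out and the job is handed in. The robot clock stood at about 24.5 s of the 67 s allowed; handing in reported no verdict.

- **First placing:** I drew the scanner out by its head and laid it on the mat. Its measured middle was within about 2 mm of the mat's middle, and it was let go.
- **Trigger:** I re-gripped the handle at the trigger with 55 N. The jaws closed to about 30 mm, so the trigger was fully in by the jaw reading. The trigger joint itself cannot be read.
- **Aim:** The window was held about 80 mm from the label for about 2.8 s. The arm was at rest and the stand was not touched, with only the scanner's weight showing on the wrist.
- **Second placing:** The scanner is back at the same place on the mat and let go. The last wrist picture shows it lying flat with the trigger out, within about 2 px of where it was predicted. The gripper is clear above it, with no outside force on the wrist.

**Checks that disagreed:** The cameras differed on the label's position by about 3 mm. The wrist picture put it 2 to 3 mm further along +y, and I corrected 1 mm of that. The white plate fitted as about 84 x 52 mm instead of the stated 60 x 34 mm. I took the plate's middle as the label's middle, and the bar code's own centre agreed with it. I did not re-measure the blocks at the end, but nothing moved near them.

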